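# Ease open the sprung colour box and put a tin away

## Task

Press the sloping lid panel of the cream box in near its front edge until the touch latch clicks, and keep a hand on it as it springs up, so that it rises gently to its open stop instead of flying open. Then take the small bare-metal tin from the bench and stand it upright on the cork pad inside the box, let go, and leave the jars in the box and everything else on the bench where they are.

Things in the scene. Friction and masses are not known exactly. Their poses are not given: they have to be found in the camera images.
- colourbox: the cream box, fixed to the bench: 180 mm deep (x), 340 mm wide (y), walls 8 mm; front wall (at -x, towards the robot) 60 mm high, back wall 125 mm high. Origin under its centre, x to the back, y along its width, z up. Inner floor 8 mm above the bench, with three places side by side (y = -100, 0 and +100 mm) parted by ribs 14 mm high. Its top is closed by the panel.
- hinge_mid (a point): middle of the panel's hinge line, above the box's back edge (90 mm behind the box's origin, 134 mm high); same axes as the box; the hinge line runs along y
- panel_press (a point): the place to press: on the panel's outer face, mid-width, 170 mm down the panel from the hinge line and 30 mm from its front edge. Moves with the panel; its x axis runs along the panel towards the hinge, its z axis is the panel's outward normal. The panel is a cream slab 200 x 340 x 12 mm; hinge line in its underside; a latch tongue hangs 22 mm below it, mid-width, 22 mm from the front edge.
- panel (a joint): angle of the panel (rad): 0 = latched shut, sloping 20 degrees, front edge low; negative = pressed in; positive = open; level at 0.35, open stop 1.30. Pressing takes 3 to 4 N at the press point; the latch clicks free 4 to 6 mm in, hard stop at -0.04 (7 mm). Once free, a spring pushes it up with 3 N, falling to 1 N, to its stop and holds it there; left alone it flies up at over 3 rad/s. It does not latch again.
- tin_mid (a point): centre (half-way up) of the tin: bare metal cylinder with a lid, 46 mm across, 62 mm tall, about 160 g, upright on the bench left or right in front of the box. z is its axis.
- pad: round cork pad 60 mm across, 4 mm thick, fixed on the box's inner floor in the free one of the three places; origin under its centre, 8 mm above the bench. The open panel leans 55 degrees up over it (its free front edge 0.30 m up, 25 mm nearer the robot than the pad): a tool pointing straight down does not fit; reach in from the front, the tool leaning 20 to 35 degrees back towards the robot.
- inkjar_mid (a point): centre of a lidded jar, 40 mm across, 55 mm tall, standing in one place in the box
- gluejar_mid (a point): centre of a lidded white jar, 42 mm across, 48 mm tall, standing in another place in the box
- tape: roll of masking tape lying flat, 76 mm across, 25 mm high, origin under its centre
- brushmug: white mug, 76 mm across, 100 mm tall, with brushes standing in it to 200 mm; origin under its centre
- medium: amber bottle 56 mm across, 150 mm tall; origin under its centre
- flatbrush: flat brush 190 mm long lying on the bench; origin under its middle
- knife: painting spatula 200 mm long lying on the bench; origin under its middle
- sanding: cork sanding block 100 x 60 x 35 mm; origin under its centre
- whitepot: white plastic pot 60 mm across, 55 mm tall; origin under its centre
There are look-alikes about, which are no part of the job. Leave any blue or yellow look-alike of the part that bears tin_mid alone.

How it is judged:
By the outcome, as a careful person would: the job done as asked, in the order asked, and still so for the second after the job is handed in, with the robot touching nothing.
It also fails if it takes over 67 s, if anything falls off the work surface, if the arm or the gripper's body presses on something with over 40 N, if the wrist force passes 120 N, or if a joint passes its speed limit or range.

## Robot

A 6-joint arm with a two-finger parallel gripper is mounted at the origin on the work surface. World frame = base frame: x ahead of the robot, y to its left, z up, the work surface at z = 0. Lengths are in mm, angles in rad, forces in N, time in s.
With the tool pointing down it reaches from about 350 to 975 mm from the base axis. Payload 7.1 kg.
Tool frame: the origin (TCP) lies on the centre line of the jaws, within the pads' length; the fingertips stand 14 mm ahead of it and the grasp point (between the pads) lies 5 mm behind it (ctrl.tips_ahead is the distance from the TCP to the fingertips, in mm); z points along the fingers, y is the line along which they close (so a half turn about z gives the same grasp; the last joint's range is limited). The gripper opens to 88 mm and grips with 3 to 60 N. Pads are 20 mm wide; open, the fingers measure 115 mm over their backs; the gripper's body (75 mm by 178 mm) begins 61 mm behind the grasp point.
Start: joints at [1.119, 0.423, 1.63, -0, 1.089, -0.019], TCP at [262.101, 567.369, 236.675] pointing down, gripper open.
Joint ranges: [-3, 3], [-0.9, 2.11], [0.09, 2.58], [-1.31, 4.45], [0.11, 2.69], [-2.54, 2.54]. Speed limits (rad/s): [2.39, 2.39, 3.01, 3.14, 3.14, 3.14].

## Interface

Orientations are given as a rotation vector (axis times angle).
In Python, from workcell import status, optics, ctrl gives the robot as it stands. The module is installed in compiled form; this text tells all that it offers.
- The arm moves only by the shell command python3 -m inch 'ROWS'. ROWS is JSON, a list that holds one entry, the list of rows, each a list of 7 numbers: the shift along the tool's x, y, z in mm, then the turn, a rotation vector about the tool's x, y, z in rad, then the opening in per cent of the stroke, from 0 (shut) to 100 (fully open). A call has 1 to 20 rows; each row is the pose to reach, as a shift and turn from the pose commanded when the call began, along the tool's axes at that moment; what a row does not reach only later rows make up. A row lasts 1/10 s, in which the tool goes at most 50 mm and 8.59 degrees, less where a joint would pass 70% of its speed; a pose out of reach is approached as far as the arm can. A call with a gripper value outside its range is refused whole. The fingers move at their own pace and stop on an object; the grip force is fixed at half the most. Time passes only in rows, so rows that repeat a pose let the fingers close. It gives the time, the measured TCP pose, the force, the opening and the grip force at its end, in the units of the state.
- status.get_obs(): the state, without advancing time (a new reading comes with each control period).
- optics.get_image(name): name is "scene" or "top" or "wrist"; returns a dict with "frame" (480x640x3 uint8, red, green, blue), "fx", "fy", "cx", "cy" (pixels), "k1" (the pictures are not rectified: a ray, as slopes to the right and down, at radius r is drawn at 1 + k1 r^2 times it, then the intrinsics apply), "rvec" (rotation vector, rad) and "tvec" (3), from world to camera coordinates, as OpenCV has them; the wrist camera has in their place "hand_eye" (4x4, takes a point from camera to tool coordinates, whose origin is the TCP and whose axes are the flange's). Camera axes: x right, y down, z forward; pixel columns grow to the right and rows downward; lengths in mm; the calibration is good to about 2 mm. A picture is of the moment at which its call begins: read the wrist's pose just before it. There is no depth.
- ctrl.close_job(): hands the job in; it is judged then, once.
The state is a dict: "t": time; "qpos": joint angles; "qvel": joint speeds; "joint_torque": joint torques, N m; "ee_pos": TCP position; "orientation": TCP orientation; "ft_force": force on the tool from outside, world axes, zero at the start; "moment": the same for the moment, N m; "width": finger opening in mm; "grasp_force": force on a finger pad.
Only numpy, scipy, OpenCV 4.12 (cv2) and the standard library are available. Lean on these libraries where they do the work, as an engineer would, in place of code of your own. Each camera call takes 0.05 s, during which the arm holds its last target. There are 200 camera calls.

## Working session

There is one attempt and no reset: what is moved stays moved. The work goes in short steps, Python scripts to look and compute and a shell command to move; the robot and the scene stay as the last step left them, time stands still between calls to the robot, and variables do not carry over. Pictures are saved under pics/ and viewed, at most 11 in all, crops included, and the job is handed in when it is done.

```bash
mkdir -p pics
python3 - <<'E'
from workcell import status, optics, ctrl
import cv2,pickle
o=status.get_obs();print(o)
d={}
for n in("scene","top"):
    d[n]=optics.get_image(n)
    cv2.imwrite(f"pics/{n}0.png",d[n]["frame"][:,:,::-1])
    print(n,{k:v for k,v in d[n].items() if k!="frame"})
pickle.dump(d,open("im0.pkl","wb"))
E
```

```text
{'t': 0.0, 'qpos': array([ 1.11900089e+00,  4.23790071e-01,  1.63067786e+00, -2.97908269e-06,
        1.08859836e+00, -1.90170374e-02]), 'qvel': array([-7.93943392e-04,  9.66681292e-04, -1.37716567e-03, -1.27256514e-03,
       -8.78377802e-04, -3.92790512e-06]), 'joint_torque': array([-1.28301454e-03, -5.44629908e+01, -2.73660386e+01,  6.42757863e-02,
        2.26599042e-02, -1.32224495e-04]), 'ee_pos': array([261.87876182, 566.90968423, 235.93815053]), 'orientation': array([-6.74438345e-01, -3.06799428e+00,  2.25166299e-03]), 'ft_force': array([-0.11807223, -0.26612694,  0.40865811]), 'moment': array([-0.03272   , -0.01193439,  0.02646233]), 'grasp_force': 0.0, 'width': 87.79625648251698}
scene {'fx': 609.8146590928449, 'fy': 609.8146590928449, 'cx': 318.0827140923146, 'cy': 246.4479110463438, 'k1': -0.01801899285283314, 'rvec': array([ 2.28127987,  0.97330542, -0.33893372]), 'tvec': array([-312.06327633, -197.60942169, 1937.57838869])}
top {'fx': 563.9278039187302, 'fy': 563.9278039187302, 'cx': 314.3724162812809, 'cy': 239.3955345369951, 'k1': -0.14100411756773254, 'rvec': array([ 2.13055938, -2.16980386,  0.15325725]), 'tvec': array([-9.38915649e-01,  4.99198520e+02,  1.53137653e+03])}
```

View pics/scene0.png

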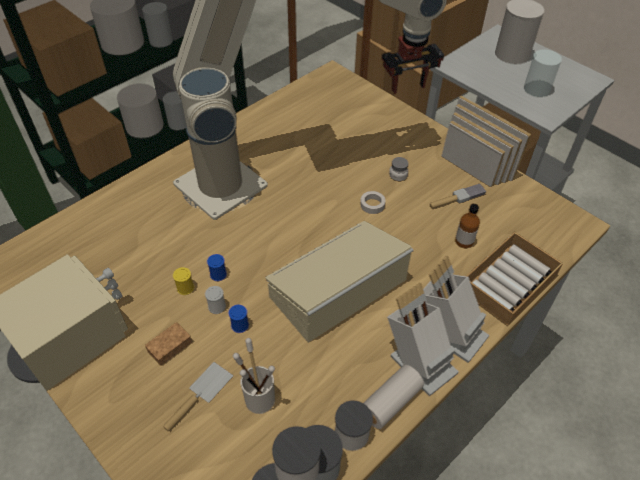

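View pics/top0.png

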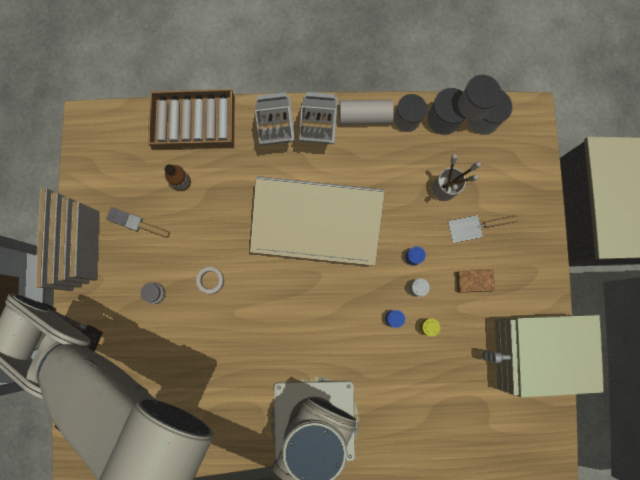

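The scene view shows the box centre near (340,278), the bare tin at (215,300), blue ones at (217,267) and (239,319), and the yellow one at (183,281). In the top view the panel is near (317,220) and the tin at (420,288). Next I'll enlarge both.

```bash
python3 - <<'E'
import cv2,pickle,numpy as np
d=pickle.load(open("im0.pkl","rb"))
a=d["top"]["frame"][165:345,240:450,::-1]
b=d["scene"]["frame"][215:345,170:420,::-1]
cv2.imwrite("pics/topc.png",cv2.resize(a,None,fx=3.3,fy=3.3,interpolation=cv2.INTER_CUBIC))
cv2.imwrite("pics/scenec.png",cv2.resize(b,None,fx=3.2,fy=3.2,interpolation=cv2.INTER_CUBIC))
E
cat > h.py <<'E'
import numpy as np,cv2
from scipy.spatial.transform import Rotation as R
def cam(c,obs=None):
    K=np.array([[c["fx"],0,c["cx"]],[0,c["fy"],c["cy"]],[0,0,1]]);D=np.array([c["k1"],0,0,0,0.])
    if "rvec" in c:
        Rm=R.from_rotvec(c["rvec"]).as_matrix();t=np.array(c["tvec"])
    else:
        T=np.eye(4);T[:3,:3]=R.from_rotvec(obs["orientation"]).as_matrix();T[:3,3]=obs["ee_pos"]
        M=np.linalg.inv(T@np.array(c["hand_eye"]));Rm=M[:3,:3];t=M[:3,3]
    return K,D,Rm,t
def pix(C,P):
    K,D,Rm,t=C
    return cv2.projectPoints(np.array(P,float).reshape(-1,1,3),cv2.Rodrigues(Rm)[0],t,K,D)[0].reshape(-1,2)
def onz(C,uv,z):
    K,D,Rm,t=C
    n=cv2.undistortPoints(np.array(uv,float).reshape(-1,1,2),K,D).reshape(-1,2)
    o=-Rm.T@t; out=[]
    for a in n:
        r=Rm.T@np.array([a[0],a[1],1]); out.append(o+r*(z-o[2])/r[2])
    return np.array(out)
E
```

```text
(no output)
```

View pics/topc.png

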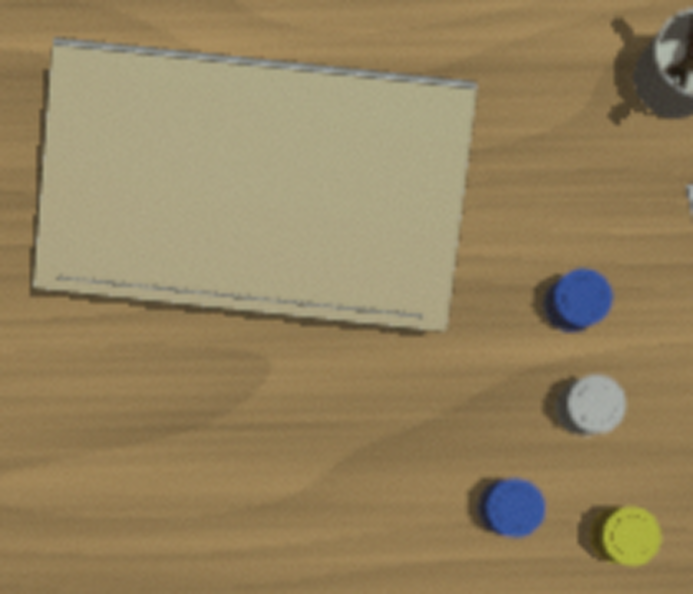

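View pics/scenec.png

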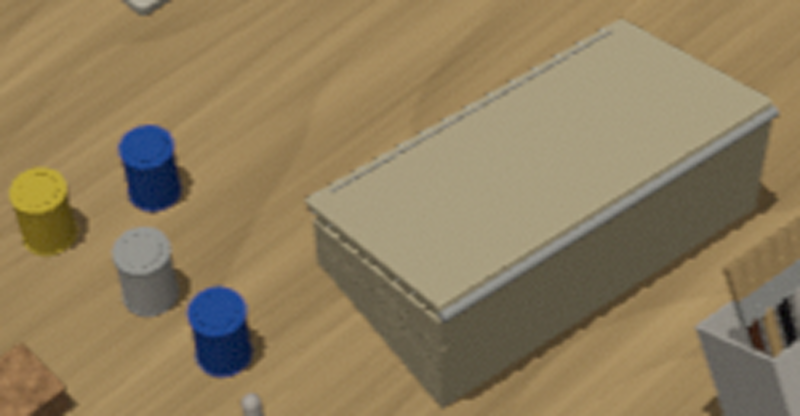

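The top crop shows the panel corners at (55,40), (475,85), (446,330) and (34,289), with the tin lid centred at (596,404). In the scene crop the tin lid is at (144,251) and the panel corners are at (620,22), (775,103), (440,312) and (310,203).

```bash
cat > fit.py <<'E'
from h import *;import pickle
from scipy.optimize import least_squares
d=pickle.load(open("im0.pkl","rb"));T=cam(d["top"]);S=cam(d["scene"])
uc=lambda L,k,u0,v0:(np.array(L,float)+.5)/k-.5+[u0,v0]
tc=uc([(55,42),(475,87),(446,330),(34,289)],3.3,240,165)
sc=uc([(620,22),(773,103),(440,312),(310,203)],3.2,170,215)
s,c=np.sin(.34907),np.cos(.34907)
Y=170
bx,bz=90-12*s,134+12*c; fx,fz=bx-200*c,bz-200*s
BL,BR,FR,FL=(bx,Y,bz),(bx,-Y,bz),(fx,-Y,fz),(fx,Y,fz)
def W(p,P):
    a=p[2];return np.array([[p[0]+np.cos(a)*x-np.sin(a)*y,p[1]+np.sin(a)*x+np.cos(a)*y,z] for x,y,z in P])
# scene: top corner=(620,22) FL?, (773,103)=BL, (440,312)=BR,(310,203)=FR
f=lambda p:np.r_[pix(T,W(p,[BL,BR,FR,FL]))-tc,pix(S,W(p,[FL,BL,BR,FR]))-sc].ravel()
r=least_squares(f,[600,0,0],x_scale=[100,100,.1]);print(r.x,np.round(r.fun.reshape(-1,2),1))
p=r.x;np.save("box.npy",p)
P=W(p,[(90-170*c-12*s,0,134-170*s+12*c)]);print("press",P)
print("tin top",onz(T,uc([(596,404)],3.3,240,165),62),onz(S,uc([(144,251)],3.2,170,215),62))
for n,q in dict(blue1=(582,298),blue2=(515,508),yel=(632,536)).items(): print(n,onz(T,uc([q],3.3,240,165),62))
for y in(-100,0,100): print(y,W(p,[(0,y,0)]))
E
python3 fit.py
```

```text
[ 5.46087027e+02 -1.64328475e+01 -1.20540737e-01] [[-0.8 -0.3]
 [ 0.8 -1. ]
 [ 0.6 -1. ]
 [-0.  -1.4]
 [ 0.3 -1.1]
 [ 0.2 -1.1]
 [-0.4 -1.2]
 [-2.  -0.6]]
press [[472.77112061  -7.55224047  87.13220716]]
tin top [[ 359.42913573 -294.85370013   62.        ]] [[ 363.9004197  -293.93888156   62.        ]]
blue1 [[ 447.33418911 -286.79560136   62.        ]]
blue2 [[ 276.0694981  -224.91647816   62.        ]]
yel [[ 250.8332451  -320.48125194   62.        ]]
-100 [[ 534.06212309 -115.70722329    0.        ]]
0 [[546.0870269 -16.4328475   0.       ]]
100 [[558.1119307   82.84152829   0.        ]]
```

```bash
cat > g.py <<'E'
from h import *
from workcell import status,optics,ctrl
p=np.load("box.npy");yaw=p[2]
B=R.from_euler("z",yaw)
def toolR(al,yw=None): # al: tilt about box y (rad); tool x=-boxx,y=boxy,z=down
    b=R.from_euler("z",yaw if yw is None else yw)
    return b*R.from_euler("y",al)*R.from_matrix([[-1,0,0],[0,1,0],[0,0,-1]])
def box2w(q): return B.apply(q)+[p[0],p[1],0]
def rel(pos,Rt,o=None):
    o=o or status.get_obs();R0=R.from_rotvec(o["orientation"])
    return np.round(np.r_[R0.inv().apply(np.array(pos)-o["ee_pos"]),(R0.inv()*Rt).as_rotvec()],3)
def panelpt(s,th,off=0): # point on outer face, s from hinge, joint th
    e=th-.34907;u=np.array([-np.cos(e),0,np.sin(e)]);n=np.array([np.sin(e),0,np.cos(e)])
    return np.array([90,0,134])+s*u+(12+off)*n
E
python3 - <<'E'
from g import *
Rt=toolR(-.349);z=Rt.apply([0,0,1])
print(rel(box2w(panelpt(170,0,60))-14*z,Rt), box2w(panelpt(170,0,60))-14*z)
E
```

```text
[-4.08308e+02 -4.40760e+02  7.98890e+01 -5.60000e-02 -3.46000e-01
 -3.09000e-01] [447.64590957  -4.50887461 156.66969123]
```

```bash
python3 -m inch '[[[-35,-38,4,-0.01,-0.05,-0.05,0],[-80,-86,10,-0.02,-0.1,-0.1,0],[-125,-135,15,-0.03,-0.15,-0.15,0],[-170,-184,20,-0.04,-0.2,-0.2,0],[-205,-220,30,-0.05,-0.3,-0.3,0],[-240,-260,40,-0.056,-0.346,-0.309,0],[-275,-297,50,-0.056,-0.346,-0.309,0],[-310,-335,60,-0.056,-0.346,-0.309,0],[-345,-372,70,-0.056,-0.346,-0.309,0],[-375,-405,76,-0.056,-0.346,-0.309,0],[-398,-430,80,-0.056,-0.346,-0.309,0],[-408,-440.8,80,-0.056,-0.346,-0.309,0],[-408,-440.8,80,-0.056,-0.346,-0.309,0],[-408,-440.8,80,-0.056,-0.346,-0.309,0],[-408,-440.8,80,-0.056,-0.346,-0.309,0],[-408,-440.8,80,-0.056,-0.346,-0.309,0]]]'
python3 - <<'E'
from g import *
Rt=toolR(-.349);z=Rt.apply([0,0,1])
print(rel(box2w(panelpt(170,0,60))-14*z,Rt))
o=status.get_obs();w=optics.get_image("wrist");C=cam(w,o)
im=w["frame"][:,:,::-1].copy()
for q in [panelpt(200,0),panelpt(170,0)]:
  for y in(-170,0,170):
    u=pix(C,[box2w(q+[0,y,0])])[0];print(u)
    if abs(u).max()<2000: cv2.circle(im,tuple(int(v) for v in u),4,(0,0,255),1)
for y in(-170,170):
    u=pix(C,[box2w(panelpt(0,0)+[0,y,0])])[0];print(u)
cv2.imwrite("pics/w1.png",im)
E
```

```text
t: 1.7
ee_pos: [447.2, -3.1, 156.6]
orientation: [0.167, 2.788, -0.027]
ft_force: [-0.8, 0.4, 0.4]
width: 0.3
grasp_force: 0.0
[-5.910e-01 -1.392e+00  1.780e-01  2.000e-03 -0.000e+00  1.000e-03]
[ 74.48839352 207.3548324 ]
[317.58562559 206.85700196]
[560.3147711  208.01158599]
[ 81.48751473 248.57591332]
[317.54142937 249.28818104]
[553.2478729  249.14534954]
[119.52700457 438.31918888]
[514.95825456 438.53611004]
```

View pics/w1.png

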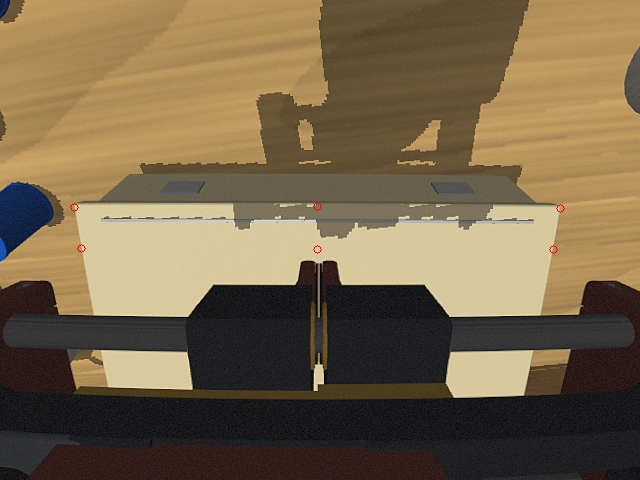

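The wrist view shows the panel's front edge at v≈204 against 207 predicted, and the sides match, so the fit is good. Next I press.

```bash
python3 -m inch '[[[-0.5,-1,20,0,0,0,0],[-0.5,-1.4,40,0,0,0,0],[-0.5,-1.4,50,0,0,0,0],[-0.5,-1.4,54,0,0,0,0],[-0.5,-1.4,57,0,0,0,0],[-0.5,-1.4,59,0,0,0,0],[-0.5,-1.4,60,0,0,0,0],[-0.5,-1.4,61,0,0,0,0],[-0.5,-1.4,62,0,0,0,0],[-0.5,-1.4,62,0,0,0,0],[-0.5,-1.4,62,0,0,0,0]]]'
cat > chk.py <<'E'
from g import *
o=status.get_obs();z=R.from_rotvec(o["orientation"]).apply([0,0,1])
t=o["ee_pos"]+14*z;q=B.inv().apply(t-[p[0],p[1],0]);d=q-[90,0,134]
print("t",o["t"],"tip in box",q.round(1),"F.z",round(-o["ft_force"]@z*-1*-1,2),o["ft_force"].round(1),"depth at th0",round(12-d@np.array([-np.sin(.349),0,np.cos(.349)]),2),"r",np.hypot(d[0],d[2]).round(1),"th",round(np.arctan2(d[2],-d[0])-np.arctan2(12,170)+.349,3))
E
python3 chk.py
```

```text
t: 2.85
ee_pos: [468.9, -7.8, 98.7]
orientation: [0.168, 2.788, -0.028]
ft_force: [-2.1, 3.5, 4.3]
width: 0.4
grasp_force: 2.4
t 2.85 tip in box [-72.9  -0.7  85.5] F.z 4.86 [-2.1  3.5  4.3] depth at th0 1.85 r 169.9 th -0.011
```

```bash
python3 -m inch '[[[0,0,1,0,0,0,0],[0,0,2,0,0,0,0],[0,0,3,0,0,0,0],[0,0,4,0,0,0,0],[0,0,4,0,0,0,0],[0,0,4,0,0,0,0]]]'; python3 chk.py
```

```text
t: 3.45
ee_pos: [470.2, -8.0, 94.8]
orientation: [0.168, 2.788, -0.028]
ft_force: [-4.7, 4.2, 7.0]
width: 0.3
grasp_force: 4.0
t 3.45 tip in box [-71.6  -0.7  81.6] F.z 8.36 [-4.7  4.2  7. ] depth at th0 5.96 r 169.9 th -0.035
```

```bash
python3 -m inch '[[[0,0,1,0,0,0,0],[0,0,2,0,0,0,0],[0,0,2,0,0,0,0]]]'; python3 chk.py;  python3 -m inch '[[[0,0,-1,0,0,0,0],[0,0,-2,0,0,0,0],[0,0,-3,0,0,0,0],[0,0,-4,0,0,0,0],[0,0,-5,0,0,0,0],[0,0,-6,0,0,0,0],[0,0,-7,0,0,0,0],[0,0,-8,0,0,0,0],[0,0,-9,0,0,0,0],[0,0,-10,0,0,0,0],[0,0,-10,0,0,0,0]]]'; python3 chk.py
```

```text
t: 3.75
ee_pos: [470.6, -8.0, 93.4]
orientation: [0.168, 2.788, -0.028]
ft_force: [-11.6, 5.3, 22.0]
width: 0.6
grasp_force: 12.5
t 3.75 tip in box [-71.1  -0.7  80.3] F.z 24.84 [-11.6   5.3  22. ] depth at th0 7.39 r 169.9 th -0.043
t: 4.85
ee_pos: [467.8, -7.7, 102.6]
orientation: [0.168, 2.787, -0.028]
ft_force: [-0.5, 1.0, 2.7]
width: 0.8
grasp_force: 1.3
t 4.85 tip in box [-73.9  -0.7  89.4] F.z 2.74 [-0.5  1.   2.7] depth at th0 -2.16 r 169.9 th 0.013
```

The latch is free: contact persists at +2 mm with about 2.7 N. Next I follow the panel up along its arc.

```bash
cat > arc.py <<'E'
from g import *;import sys
a0,a1,n=map(float,sys.argv[1:4]);o=status.get_obs()
for th in np.linspace(a0,a1,int(n)+1)[1:]:
    e=th-.349;al=min(e,.1);Rt=toolR(al);X,Y,Z=Rt.as_matrix().T
    k=np.clip((e-al)/.1,0,1)
    q=box2w(panelpt(170+8*k,th)) # contact
    tip=q-10*k*X
    r=rel(tip-14*Z,Rt,o);print(",".join("[%.1f,%.1f,%.1f,%.3f,%.3f,%.3f,0]"%tuple(r) for _ in[0]))
E
python3 arc.py 0.013 0.65 20
```

```text
[-0.6,0.7,-5.4,0.002,0.045,-0.000,0]
[-1.8,0.7,-10.8,0.002,0.077,-0.000,0]
[-3.1,0.7,-16.1,0.002,0.109,-0.000,0]
[-4.6,0.8,-21.4,0.002,0.141,-0.000,0]
[-6.3,0.8,-26.6,0.002,0.173,-0.000,0]
[-8.1,0.8,-31.7,0.002,0.205,-0.000,0]
[-10.1,0.8,-36.8,0.002,0.237,-0.000,0]
[-12.3,0.8,-41.9,0.002,0.268,-0.000,0]
[-14.6,0.8,-46.8,0.002,0.300,-0.000,0]
[-17.1,0.8,-51.7,0.002,0.332,-0.000,0]
[-19.7,0.8,-56.5,0.002,0.364,-0.000,0]
[-22.5,0.8,-61.3,0.002,0.396,-0.000,0]
[-25.4,0.8,-65.9,0.002,0.428,-0.000,0]
[-28.5,0.8,-70.4,0.002,0.450,0.000,0]
[-32.0,0.8,-74.9,0.002,0.450,0.000,0]
[-35.6,0.8,-79.4,0.002,0.450,0.000,0]
[-39.4,0.9,-84.0,0.002,0.450,0.000,0]
[-42.8,0.9,-88.6,0.002,0.450,0.000,0]
[-46.3,0.9,-93.0,0.002,0.450,0.000,0]
[-50.0,0.9,-97.3,0.002,0.450,0.000,0]
```

```bash
python3 -m inch '[[[-0.3,0.4,-2.7,0,0.022,0,0],[-0.6,0.7,-5.4,0,0.045,0,0],[-1.8,0.7,-10.8,0,0.077,0,0],[-3.1,0.7,-16.1,0,0.109,0,0],[-4.6,0.8,-21.4,0,0.141,0,0],[-6.3,0.8,-26.6,0,0.173,0,0],[-8.1,0.8,-31.7,0,0.205,0,0],[-10.1,0.8,-36.8,0,0.237,0,0],[-12.3,0.8,-41.9,0,0.268,0,0],[-14.6,0.8,-46.8,0,0.3,0,0],[-17.1,0.8,-51.7,0,0.332,0,0],[-19.7,0.8,-56.5,0,0.364,0,0],[-22.5,0.8,-61.3,0,0.396,0,0],[-25.4,0.8,-65.9,0,0.428,0,0],[-28.5,0.8,-70.4,0,0.45,0,0],[-32,0.8,-74.9,0,0.45,0,0],[-35.6,0.8,-79.4,0,0.45,0,0],[-39.4,0.8,-84,0,0.45,0,0],[-42.8,0.8,-88.6,0,0.45,0,0],[-46.3,0.9,-93,0,0.45,0,0]]]'; python3 chk.py; python3 arc.py 0.618 1.258 20
```

```text
t: 6.85
ee_pos: [479.4, -8.4, 206.1]
orientation: [-0.183, -3.036, -0.011]
ft_force: [-1.0, -0.0, 1.5]
width: 0.6
grasp_force: 0.7
t 6.85 tip in box [-68.5  -0.  192.2] F.z 1.43 [-1.  -0.   1.5] depth at th0 -96.89 r 168.9 th 0.63
[-1.5,0.1,-5.2,0.001,-0.000,0.000,0]
[-3.1,0.1,-10.7,0.001,-0.000,0.000,0]
[-4.9,0.1,-16.1,0.001,-0.000,0.000,0]
[-6.9,0.1,-21.5,0.001,-0.000,0.000,0]
[-9.0,0.1,-26.8,0.001,-0.000,0.000,0]
[-11.3,0.1,-32.0,0.001,-0.000,0.000,0]
[-13.7,0.1,-37.2,0.001,-0.000,0.000,0]
[-16.3,0.1,-42.3,0.001,-0.000,0.000,0]
[-19.1,0.1,-47.2,0.001,-0.000,0.000,0]
[-22.0,0.1,-52.1,0.001,-0.000,0.000,0]
[-25.1,0.1,-56.9,0.001,-0.000,0.000,0]
[-28.4,0.1,-61.6,0.001,-0.000,0.000,0]
[-31.8,0.1,-66.2,0.001,-0.000,0.000,0]
[-35.3,0.1,-70.7,0.001,-0.000,0.000,0]
[-39.0,0.1,-75.1,0.001,-0.000,0.000,0]
[-42.8,0.1,-79.3,0.001,-0.000,0.000,0]
[-46.7,0.1,-83.5,0.001,-0.000,0.000,0]
[-50.8,0.2,-87.4,0.001,-0.000,0.000,0]
[-55.0,0.2,-91.3,0.001,-0.000,0.000,0]
[-59.3,0.2,-95.0,0.001,-0.000,0.000,0]
```

Contact is kept, so I continue.

```bash
python3 -m inch '[[[-1.5,0.1,-5,0,0,0,0],[-3.1,0.1,-10.5,0,0,0,0],[-4.9,0.1,-16,0,0,0,0],[-6.9,0.1,-21.5,0,0,0,0],[-9,0.1,-26.8,0,0,0,0],[-11.3,0.1,-32,0,0,0,0],[-13.7,0.1,-37.2,0,0,0,0],[-16.3,0.1,-42.3,0,0,0,0],[-19.1,0.1,-47.2,0,0,0,0],[-22,0.1,-52.1,0,0,0,0],[-25.1,0.1,-56.9,0,0,0,0],[-28.4,0.1,-61.6,0,0,0,0],[-31.8,0.1,-66.2,0,0,0,0],[-35.3,0.1,-70.7,0,0,0,0],[-39,0.1,-75.1,0,0,0,0],[-42.8,0.1,-79.3,0,0,0,0],[-46.7,0.1,-83.5,0,0,0,0],[-50.8,0.2,-87.4,0,0,0,0],[-55,0.2,-91.3,0,0,0,0],[-59.3,0.2,-95,0,0,0,0]]]'; python3 chk.py; python3 arc.py 1.25 1.4 6
```

```text
t: 8.85
ee_pos: [547.7, -16.5, 294.4]
orientation: [-0.183, -3.035, -0.012]
ft_force: [0.5, 0.8, 0.1]
width: 0.1
grasp_force: 0.5
t 8.85 tip in box [2.000e-01 2.000e-01 2.804e+02] F.z 0.13 [0.5 0.8 0.1] depth at th0 -156.31 r 171.8 th 1.299
[-2.1,-0.1,-2.3,0.002,-0.001,0.000,0]
[-5.6,-0.1,-5.0,0.002,-0.001,0.000,0]
[-9.2,-0.1,-7.7,0.002,-0.001,0.000,0]
[-12.8,-0.1,-10.3,0.002,-0.001,0.000,0]
[-16.5,-0.1,-12.7,0.002,-0.001,0.000,0]
[-20.3,-0.1,-15.1,0.002,-0.001,0.000,0]
```

```bash
python3 -m inch '[[[-2.1,0,-2.3,0,0,0,0],[-4,0,-4,0,0,0,0],[-5.6,0,-5,0,0,0,0],[-7,0,-6.3,0,0,0,0],[-9.2,0,-7.7,0,0,0,0],[-12.8,0,-10.3,0,0,0,0],[-16,0,-14,0,0,0,0],[-20,0,-20,0,0,0,0],[-20,0,-20,0,0,0,0]]]'; python3 chk.py
python3 - <<'E'
from g import *
im=optics.get_image("scene");C=cam(im);f=im["frame"][:,:,::-1].copy()
for th,c in((1.30,(0,0,255)),(1.2,(255,0,0))):
    for y in(-170,170): cv2.circle(f,tuple(int(v) for v in pix(C,[box2w(panelpt(200,th)+[0,y,0])])[0]),3,c,1)
cv2.imwrite("pics/s2.png",cv2.resize(f[60:360,150:500],None,fx=2,fy=2))
E
```

```text
t: 9.75
ee_pos: [570.2, -19.3, 313.0]
orientation: [-0.183, -3.037, -0.011]
ft_force: [-0.1, 0.2, -0.2]
width: 0.3
grasp_force: 0.0
t 9.75 tip in box [2.29e+01 1.00e-01 2.99e+02] F.z -0.21 [-0.1  0.2 -0.2] depth at th0 -166.04 r 178.2 th 1.463
```

View pics/s2.png

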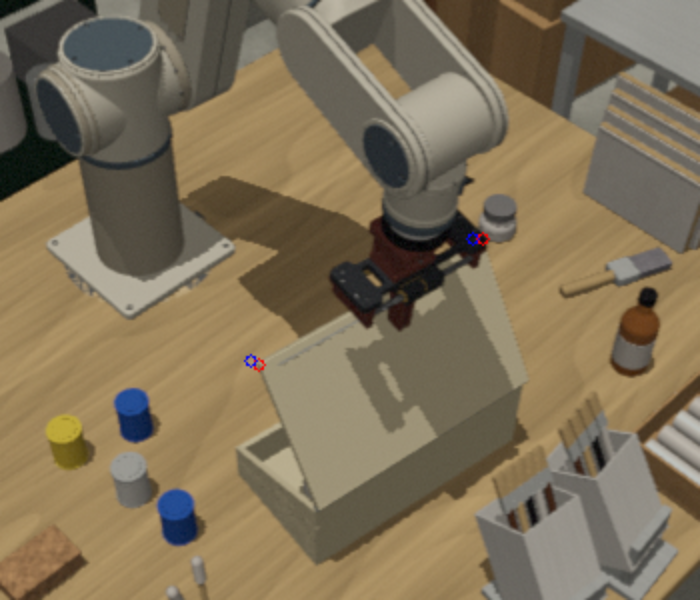

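The panel stands at its open stop, with its edge on the red 1.30 markers, and the bare tin is untouched. Next I lift away over the panel and look into the box from the front.

Run:
```python
from g import *
print(rel([575,-20,375],toolR(.1)),rel([480,-30,375],toolR(.1)),rel([380,-60,300],toolR(-.5)))
```

```text
[ 9.2500e-01 -7.2000e-02 -6.2697e+01  2.0000e-03  0.0000e+00  0.0000e+00] [ 9.3576e+01 -2.1411e+01 -5.3449e+01  2.0000e-03  0.0000e+00  0.0000e+00] [ 1.81303e+02 -6.33210e+01  3.06490e+01  2.00000e-03 -6.00000e-01
 -0.00000e+00]
```

```bash
python3 -m inch '[[[1,0,-25,0,0,0,0],[1,0,-55,0,0,0,0],[10,-2,-63,0,0,0,0],[45,-10,-60,0,0,0,0],[90,-20,-56,0,-0.1,0,0],[125,-38,-40,0,-0.2,0,0],[155,-50,-10,0,-0.3,0,0],[175,-60,15,0,-0.4,0,0],[181,-63,30,0,-0.5,0,0],[181,-63,30.6,0,-0.6,0,0],[181,-63,30.6,0,-0.6,0,0],[181,-63,30.6,0,-0.6,0,0],[181,-63,30.6,0,-0.6,0,0]]]'; python3 chk.py
python3 - <<'E'
from g import *;import pickle
o=status.get_obs();w=optics.get_image("wrist");C=cam(w,o);f=w["frame"][:,:,::-1].copy();pickle.dump((o,w),open("w3.pkl","wb"))
for y in(-100,0,100):
    u=pix(C,[box2w([0,y,12])])[0];print(u);cv2.circle(f,tuple(int(v) for v in u),4,(0,0,255),1)
u=pix(C,[[361,-294,62]])[0];print(u);cv2.circle(f,tuple(int(np.clip(v,-999,999)) for v in u),4,(0,0,255),1)
cv2.imwrite("pics/w3.png",f)
E
```

```text
t: 11.1
ee_pos: [380.9, -59.9, 300.6]
orientation: [0.159, 2.638, -0.039]
ft_force: [0.7, 0.7, 0.5]
width: 0.4
grasp_force: 0.0
t 11.1 tip in box [-152.1  -63.   288.3] F.z 0.13 [0.7 0.7 0.5] depth at th0 -215.8 r 287.1 th 0.846
[293.26830776 199.59528396]
[362.19810755 199.64622312]
[430.50089731 199.85553364]
[ 98.48056245 114.58273124]
```

View pics/w3.png

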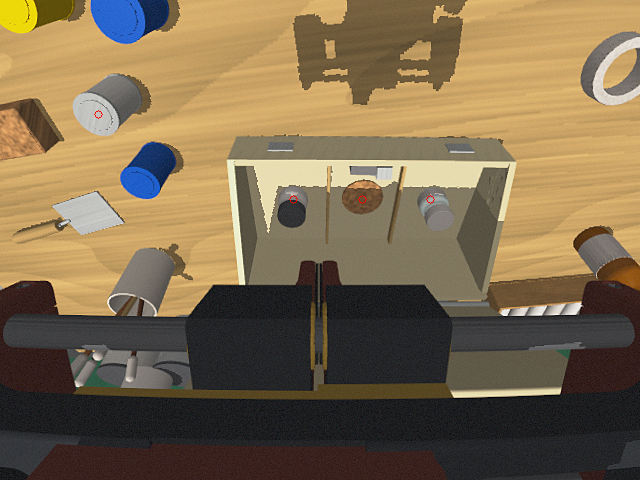

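The pad lies in the middle place at about (362,197), where predicted, and the jars stand in the outer places. The tin lid is at about (97,114), matching the estimate.

Run:
```python
from g import *;import pickle
o,w=pickle.load(open("w3.pkl","rb"));C=cam(w,o)
print(onz(C,[(97,114.5)],62),onz(C,[(362,197.5)],12),box2w([0,0,12]))
yw=-.684;Rt=toolR(-.5,yw);d=Rt.apply([0,0,1]);tin=np.array([361.5,-294.5,36])
print(rel(tin+5*d+[0,0,110],Rt),d)
```

```text
[[ 360.67120849 -295.57318365   62.        ]] [[542.20083383 -16.59560688  12.        ]] [546.0870269 -16.4328475  12.       ]
[ 6.64580e+01 -2.36824e+02  1.44411e+02  2.71000e-01 -1.00000e-03
  4.94000e-01] [ 0.3715794  -0.30294817 -0.87758256]
```

```bash
python3 -m inch '[[[10,-30,15,0.03,0,0.06,100],[20,-65,30,0.08,0,0.14,100],[30,-105,50,0.12,0,0.22,100],[42,-145,75,0.17,0,0.3,100],[53,-185,100,0.21,0,0.39,100],[61,-215,125,0.25,0,0.45,100],[66,-233,140,0.271,0,0.494,100],[66.5,-236.8,144.4,0.271,0,0.494,100],[66.5,-236.8,144.4,0.271,0,0.494,100],[66.5,-236.8,144.4,0.271,0,0.494,100],[66.5,-236.8,144.4,0.271,0,0.494,100]]]'
python3 - <<'E'
from g import *
o=status.get_obs();w=optics.get_image("wrist");C=cam(w,o);f=w["frame"][:,:,::-1].copy()
for q in([361,-295,62],[361,-295,0]):
    u=pix(C,[q])[0];print(u);cv2.circle(f,tuple(int(v) for v in u),4,(0,0,255),1)
cv2.imwrite("pics/w4.png",f)
yw=-.684;Rt=toolR(-.5,yw);d=Rt.apply([0,0,1]);tin=np.array([361,-295,36])
print(o["width"],rel(tin+5*d,Rt))
E
```

```text
t: 12.25
ee_pos: [363.4, -298.2, 152.4]
orientation: [0.895, 2.523, -0.216]
ft_force: [-0.7, 0.1, -0.3]
width: 85.2
grasp_force: 0.0
[320.81513101 181.71661063]
[320.17314188 140.73949744]
85.17489787575279 [ 5.74350e+01  5.88000e-01  1.06474e+02  4.00000e-03 -1.70000e-02
  1.00000e-03]
```

View pics/w4.png

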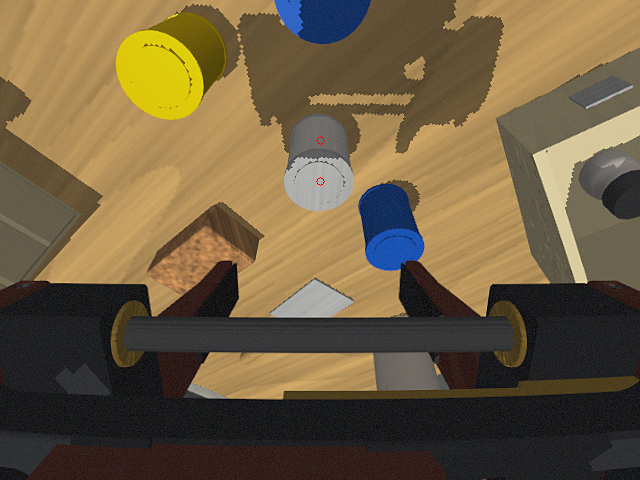

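The tin lid centre is at (319,182), on its marker and midway between the fingers, and the blue tin at (392,228) is clear of the right finger's path. I go straight down and grip.

```bash
python3 -m inch '[[[14,0,26,0,-0.017,0,100],[32,0.3,58,0,-0.017,0,100],[44,0.5,82,0,-0.017,0,100],[52,0.6,97,0,-0.017,0,100],[57,0.6,106,0,-0.017,0,100],[57.4,0.6,106.5,0,-0.017,0,100],[57.4,0.6,106.5,0,-0.017,0,100]]]'
python3 - <<'E'
from g import *
yw=-.684;Rt=toolR(-.5,yw);d=Rt.apply([0,0,1]);print(rel(np.array([361,-295,36])+5*d,Rt))
E
python3 -m inch '[[[0,0,0,0,0,0,45],[0,0,0,0,0,0,35],[0,0,0,0,0,0,30],[0,0,0,0,0,0,30],[0,0,0,0,0,0,30],[0,0,0,0,0,0,30],[0,0,0,0,0,0,30],[0,0,0,0,0,0,30]]]'
```

```text
t: 13.0
ee_pos: [371.9, -326.5, 103.0]
orientation: [0.9, 2.566, -0.152]
ft_force: [1.0, -0.1, 0.7]
width: 88.1
grasp_force: 0.0
[ 5.3371e+01  1.5504e+01  5.4605e+01  3.7000e-02 -6.9000e-02 -0.0000e+00]
t: 13.8
ee_pos: [371.6, -326.5, 102.8]
orientation: [0.902, 2.566, -0.152]
ft_force: [0.1, -0.8, 0.2]
width: 28.0
grasp_force: 0.0
```

The arm ran out of reach with that lean, and the fingers closed in air well above the tin. I'll lean sideways (tangentially) at the pick instead.

Run:
```python
from g import *
o=status.get_obs();print(o["qpos"].round(3))
for yw in(-.15,.3,.9):
  Rt=toolR(-.5,yw);d=Rt.apply([0,0,1]);print(rel(np.array([361,-295,36])+5*d+[0,0,110],Rt))
```

```text
[-0.795  0.382  2.265  0.872  0.108 -2.541]
[  7.537  20.655 -45.405  -0.203  -0.059  -0.479]
[  8.207  21.442 -45.683  -0.407  -0.047  -0.88 ]
[ 9.4420e+00  2.1863e+01 -4.6235e+01 -6.8000e-01 -2.8000e-02 -1.4140e+00]
```

```bash
cat > kin.py <<'E'
from g import *;import pickle
from scipy.optimize import least_squares
def fk(q,k,c):
    h,a,L1,L2,b,L3=k
    E=lambda ax,x:R.from_euler(ax,x)
    R1=E("z",q[0]);R2=R1*E("y",q[1]);R3=R2*E("y",q[2]);Rt=R3*E("z",q[3])*E("y",q[4])*E("z",q[5]+c)
    return R1.apply([a,0,h])+R2.apply([0,0,L1])+R3.apply([b,0,L2])+Rt.apply([0,0,L3]),Rt
obs=[pickle.load(open("w3.pkl","rb"))[0],status.get_obs(),dict(qpos=np.array([1.119,.4238,1.6307,0,1.0886,-.019]),ee_pos=np.array([261.9,566.9,235.9]),orientation=np.array([-.67444,-3.06799,.00225]))]
def best():
  for c in(np.pi/2,-np.pi/2,0,np.pi):
    e=max((fk(o["qpos"],[0]*6,c)[1].inv()*R.from_rotvec(o["orientation"])).magnitude() for o in obs)
    if e<.05: 
        r=least_squares(lambda k:np.ravel([fk(o["qpos"],k,c)[0]-o["ee_pos"] for o in obs]),[350,0,450,450,0,250]);return c,r.x,r.fun
lo=np.array([-3,-.9,.09,-1.31,.11,-2.54])+.03;hi=np.array([3,2.11,2.58,4.45,2.69,2.54])-.03
def ik(pos,Rt,k,c):
    res=[]
    for s in range(30):
        q0=np.random.default_rng(s).uniform(lo,hi);q0[0]=np.arctan2(pos[1],pos[0])
        f=lambda q:np.r_[(fk(q,k,c)[0]-pos)/100,(fk(q,k,c)[1].inv()*Rt).as_rotvec()]
        r=least_squares(f,q0,bounds=(lo,hi))
        if r.cost<1e-6 and not any(np.allclose(r.x,x,atol=.02) for x in res): res.append(r.x)
    return res
E
python3 - <<'E'
from kin import *
x=best();print(x)
c,k,_=x;np.save("k.npy",np.r_[c,k])
for yw in(.3,.6,.9,1.2,-1.9,-2.3):
    Rt=toolR(-.5,yw);d=Rt.apply([0,0,1])
    print("pick",yw,[q.round(2) for q in ik(np.array([361,-295,36])+5*d,Rt,k,c)])
Rt=toolR(-.5);d=Rt.apply([0,0,1])
print("place",[q.round(2) for q in ik(box2w([0,0,48])+5*d,Rt,k,c)])
E
```

```text
(1.5707963267948966, array([378.31971596, -37.65204908, 613.06881437, 520.42056192,
       109.01796498, 368.42574002]), array([-1.38281505, -8.00487323,  5.7425766 , -4.19349126, -4.10012371,
       -0.03069432, 10.49259943, -5.5811288 , -5.71188206]))
pick 0.3 [array([-1.06,  0.61,  2.17,  1.14,  0.54,  2.31])]
pick 0.6 [array([-1.07,  0.63,  2.07,  0.85,  0.69,  2.31])]
pick 0.9 [array([-1.04,  0.66,  1.97,  0.65,  0.82,  2.24])]
pick 1.2 [array([-0.99,  0.69,  1.87,  0.5 ,  0.95,  2.15])]
pick -1.9 [array([-0.3 ,  0.63,  2.09, -0.91,  0.65,  0.83])]
pick -2.3 [array([-0.33,  0.67,  1.96, -0.64,  0.84,  0.91])]
place [array([0.01, 0.57, 2.21, 3.56, 0.16, 1.27])]
```

```bash
sed -i 's/h,a,L1,L2,b,L3=k/h,a,L1,L2,b,L3,w=k/; s/R1.apply(\[a,0,h\])/R1.apply([a,w,h])/; s/,0,250\]/,0,250,0]/; s/\[0\]\*6/[0]*7/' kin.py
python3 - <<'E'
from kin import *
w=pickle.load(open("w3.pkl","rb"))[1];print(np.array(w["hand_eye"]).round(2)[:3,3], obs[0]["qpos"].round(2))
c,k,f=best();print(k.round(1),f.round(1));np.save("k.npy",np.r_[c,k])
for yw in(.3,.9):
    Rt=toolR(-.6,yw);d=Rt.apply([0,0,1])
    print("pick",yw,[q.round(2) for q in ik(np.array([361,-295,36])+5*d,Rt,k,c)])
for al in(-.35,-.4,-.5,-.6):
  for dz in (0,90):
    Rt=toolR(al);d=Rt.apply([0,0,1])
    print("place",al,dz,[q.round(2) for q in ik(box2w([0,0,48+dz])+5*d,Rt,k,c)])
E
```

```text
[  65.31   -0.85 -148.43] [-0.23 -0.27  2.32  0.09  0.59 -1.74]
[ 3.126e+02 -1.000e-01  5.632e+02  4.850e+02  7.760e+01  2.958e+02
  1.190e+01] [-0. -0.  0. -0. -0. -0. -0.  0. -0.]
pick 0.3 [array([-1.06,  0.64,  2.21,  1.36,  0.6 ,  2.08])]
pick 0.9 [array([-1.05,  0.69,  2.01,  0.77,  0.85,  2.13])]
place -0.35 0 []
place -0.35 90 [array([-0.04,  0.37,  2.09, -0.09,  0.33, -1.41])]
place -0.4 0 []
place -0.4 90 [array([-0.03,  0.37,  2.12, -0.13,  0.25, -1.36])]
place -0.5 0 [array([-0.03,  0.58,  2.2 ,  3.46,  0.14,  1.34])]
place -0.5 90 []
place -0.6 0 [array([-0.02,  0.61,  2.25,  3.32,  0.32,  1.48])]
place -0.6 90 []
```

```bash
cat > s.py <<'E'
from kin import *
kk=np.load("k.npy");c,k=kk[0],kk[1:]
if __name__=="__main__":
  tin=np.array([361,-295,36])
  for al in(-.45,-.55):
    for dy in(-.6,-.4,.3,.45,.6):
      for dz in(0,100):
        Rt=toolR(al,yaw+dy);d=Rt.apply([0,0,1])
        print("place",al,dy,dz,[q.round(2) for q in ik(box2w([0,0,48+dz])+5*d,Rt,k,c)])
    for yw in(-1.9,-1.5,.2,.4,.7,1):
        Rt=toolR(al,yw);d=Rt.apply([0,0,1])
        print("pick",al,yw,[[q.round(2) for q in ik(tin+5*d+[0,0,z],Rt,k,c)] for z in(0,110)])
E
python3 s.py
```

```text
place -0.45 -0.6 0 [array([ 0.12,  0.59,  2.1 , -1.18,  0.36,  0.38])]
place -0.45 -0.6 100 [array([ 0.12,  0.38,  2.08, -0.76,  0.49, -0.09])]
place -0.45 -0.4 0 []
place -0.45 -0.4 100 [array([ 0.08,  0.36,  2.11, -0.73,  0.38, -0.32])]
place -0.45 0.3 0 []
place -0.45 0.3 100 [array([-0.12,  0.35,  2.14,  0.54,  0.25, -2.36])]
place -0.45 0.45 0 []
place -0.45 0.45 100 []
place -0.45 0.6 0 []
place -0.45 0.6 100 []
pick -0.45 -1.9 [[array([-0.44,  0.61,  2.14, -0.96,  0.56,  0.75])], [array([-0.44,  0.37,  2.11, -0.7 ,  0.74,  0.43])]]
pick -0.45 -1.5 [[], [array([-0.48,  0.31,  2.21, -0.84,  0.52,  0.17])]]
pick -0.45 0.2 [[array([-0.96,  0.59,  2.22,  1.25,  0.43,  2.37])], []]
pick -0.45 0.4 [[array([-0.98,  0.6 ,  2.17,  1.04,  0.52,  2.38])], []]
pick -0.45 0.7 [[array([-0.98,  0.62,  2.09,  0.8 ,  0.65,  2.33])], []]
pick -0.45 1 [[array([-0.96,  0.64,  2.01,  0.61,  0.77,  2.24])], [array([-0.96,  0.43,  1.99,  0.51,  0.97,  2.4 ])]]
place -0.55 -0.6 0 []
place -0.55 -0.6 100 [array([ 0.16,  0.39,  2.12, -1.04,  0.49,  0.22])]
place -0.55 -0.4 0 [array([0.11, 0.6 , 2.18, 4.
[... 256 characters left out ...]
lace -0.55 0.45 100 []
place -0.55 0.6 0 [array([-0.24,  0.6 ,  2.17,  1.75,  0.36,  2.31])]
place -0.55 0.6 100 []
pick -0.55 -1.9 [[array([-0.38,  0.64,  2.14, -1.08,  0.63,  0.92])], [array([-0.38,  0.39,  2.12, -0.83,  0.79,  0.6 ])]]
pick -0.55 -1.5 [[], [array([-0.42,  0.33,  2.24, -1.08,  0.55,  0.45])]]
pick -0.55 0.2 [[array([-1.02,  0.62,  2.24,  1.43,  0.52,  2.13])], []]
pick -0.55 0.4 [[array([-1.04,  0.63,  2.18,  1.18,  0.6 ,  2.19])], []]
pick -0.55 0.7 [[array([-1.04,  0.65,  2.08,  0.89,  0.73,  2.2 ])], [array([-1.04,  0.42,  2.07,  0.72,  0.9 ,  2.44])]]
pick -0.55 1 [[array([-1.01,  0.68,  1.99,  0.68,  0.85,  2.15])], [array([-1.01,  0.47,  1.98,  0.58,  1.04,  2.31])]]
```

```bash
cat > plan.py <<'E'
from s import *
F=R.from_euler("z",np.pi)
YW=yaw+.45;AL=-.55
RT=toolR(AL,YW)*F;D=RT.apply([0,0,1])
def ikc(pos,Rt,q0):
    f=lambda q:np.r_[(fk(q,k,c)[0]-pos)/100,(fk(q,k,c)[1].inv()*Rt).as_rotvec()]
    r=least_squares(f,np.clip(q0,lo+.001,hi-.001),bounds=(lo-.02,hi+.02));return r.x,r.cost
def path(pts,n=8,q=None):  # pts list of (pos,R) from current
    o=status.get_obs();P,Q=o["ee_pos"],R.from_rotvec(o["orientation"]);q=o["qpos"] if q is None else q
    for pos,Rt in pts:
        rv=(Q.inv()*Rt).as_rotvec();m=0;cm=0
        for i in range(1,n+1):
            qn,cc=ikc(P+(np.array(pos)-P)*i/n,Q*R.from_rotvec(rv*i/n),q);m=max(m,abs(qn-q).max());cm=max(cm,cc);q=qn
        print(rel(pos,Rt,o),"q",q.round(2),"maxstep",m.round(2),"cost",round(cm,6));P,Q=np.array(pos),Rt
    return q
E
python3 - <<'E'
from plan import *
tin=np.array([361,-295,38])
g=tin+5*D
pl=box2w([0,0,51])+5*D
path([([375,-320,200],R.from_rotvec(status.get_obs()["orientation"])),(g+[0,0,140],RT),(g,RT),(g+[0,0,130],RT),(box2w([-60,0,180])+5*D,RT),(box2w([0,0,110])+5*D,RT),(pl,RT)])
E
```

```text
[-39.185  10.525 -88.602   0.      0.      0.   ] q [-0.78  0.15  2.21  0.22  0.36 -1.86] maxstep 0.21 cost 0.0
[ -5.256  22.752 -74.823  -0.11    0.53    2.188] q [-1.04  0.29  2.17  0.85  0.75 -0.45] maxstep 0.26 cost 0.0
[53.195 18.003 52.303 -0.11   0.53   2.188] q [-1.04  0.62  2.2   1.25  0.57 -0.96] maxstep 0.07 cost 0.0
[ -1.08   22.413 -65.743  -0.11    0.53    2.188] q [-1.04  0.31  2.17  0.87  0.74 -0.48] maxstep 0.07 cost 0.0
[ 6.97590e+01  3.24677e+02 -1.00236e+02 -1.10000e-01  5.30000e-01
  2.18800e+00] q [-0.2   0.21  2.29  1.06  0.31  0.07] maxstep 0.12 cost 0.0
[ 5.29090e+01  3.53565e+02 -1.43200e+01 -1.10000e-01  5.30000e-01
  2.18800e+00] q [-0.19  0.45  2.2   1.53  0.26 -0.41] maxstep 0.06 cost 0.0
[ 7.75410e+01  3.51564e+02  3.92540e+01 -1.10000e-01  5.30000e-01
  2.18800e+00] q [-0.19  0.59  2.2   2.04  0.3  -0.94] maxstep 0.07 cost 0.0
```

The kinematic fit is now exact. Every waypoint is reachable with one constant lean of 31° at a 26° diagonal. First I lift and turn.

```bash
python3 -m inch '[[[-15,4,-30,0,0,0,100],[-32,9,-70,0,0,0,90],[-39,10.5,-88.6,0,0,0,85],[-38,11,-88,-0.006,0.03,0.125,85],[-36,12,-87,-0.012,0.06,0.25,85],[-34,12.5,-86,-0.018,0.09,0.37,85],[-32,13,-85.5,-0.025,0.12,0.5,85],[-29,14,-84.5,-0.031,0.15,0.62,85],[-27,15,-83,-0.037,0.18,0.75,85],[-25,15.5,-82,-0.044,0.21,0.87,85],[-22,16.5,-81.5,-0.05,0.24,1,85],[-20,17,-81,-0.056,0.27,1.12,85],[-18,18,-80,-0.063,0.3,1.25,85],[-16,19,-79,-0.07,0.33,1.37,85],[-13,20,-78,-0.075,0.36,1.5,85],[-11,21,-77,-0.08,0.39,1.62,85],[-9,21.5,-76,-0.09,0.42,1.75,85],[-7,22,-75.5,-0.095,0.455,1.88,85],[-6,22.5,-75,-0.1,0.49,2.02,85],[-5.3,22.8,-74.8,-0.11,0.53,2.188,85]]]'; python3 -m inch '[[[0,0,0,0,0,0,85],[0,0,0,0,0,0,85]]]'
python3 - <<'E'
from plan import *
g=np.array([361,-295,38])+5*D
print(status.get_obs()["qpos"].round(2));path([(g+[0,0,140],RT),(g,RT)])
E
```

```text
t: 15.8
ee_pos: [363.6, -294.3, 173.7]
orientation: [-2.902, -0.508, -0.814]
ft_force: [0.5, 0.7, -0.6]
width: 74.7
grasp_force: 0.0
t: 16.0
ee_pos: [363.3, -294.3, 173.6]
orientation: [-2.903, -0.522, -0.812]
ft_force: [0.6, -0.2, 0.7]
width: 74.5
grasp_force: 0.0
[-1.03  0.29  2.17  0.83  0.75 -0.46]
[ 0.212 -0.046 -0.028 -0.002  0.007  0.026] q [-1.04  0.29  2.17  0.85  0.75 -0.45] maxstep 0.0 cost 0.0
[-7.21500e+01 -1.73300e+00  1.19808e+02 -2.00000e-03  7.00000e-03
  2.60000e-02] q [-1.04  0.62  2.2   1.25  0.57 -0.96] maxstep 0.07 cost 0.0
```

```bash
python3 -m inch '[[[-8,-0.2,13,0,0.007,0.026,85],[-22,-0.5,36,0,0.007,0.026,85],[-36,-0.9,60,0,0.007,0.026,85],[-50,-1.2,83,0,0.007,0.026,85],[-60,-1.5,100,0,0.007,0.026,85],[-68,-1.6,113,0,0.007,0.026,85],[-72.1,-1.7,119.8,0,0.007,0.026,85],[-72.1,-1.7,119.8,0,0.007,0.026,85],[-72.1,-1.7,119.8,0,0.007,0.026,85]]]'
python3 - <<'E'
from plan import *
g=np.array([361,-295,38])+5*D
path([(g,RT)])
o=status.get_obs();w=optics.get_image("wrist");cv2.imwrite("pics/w5.png",w["frame"][:,:,::-1]);C=cam(w,o);print(pix(C,[[361,-295,62],[361,-295,38]]))
E
```

```text
t: 16.9
ee_pos: [364.1, -293.9, 34.1]
orientation: [-2.899, -0.481, -0.819]
ft_force: [1.2, -0.2, 0.3]
width: 74.6
grasp_force: 0.0
[-0.79   0.051 -0.081 -0.002 -0.001 -0.001] q [-1.04  0.62  2.2   1.25  0.57 -0.96] maxstep 0.0 cost 0.0
[[316.52700059 288.50079453]
 [316.84656493 296.05622347]]
```

View pics/w5.png

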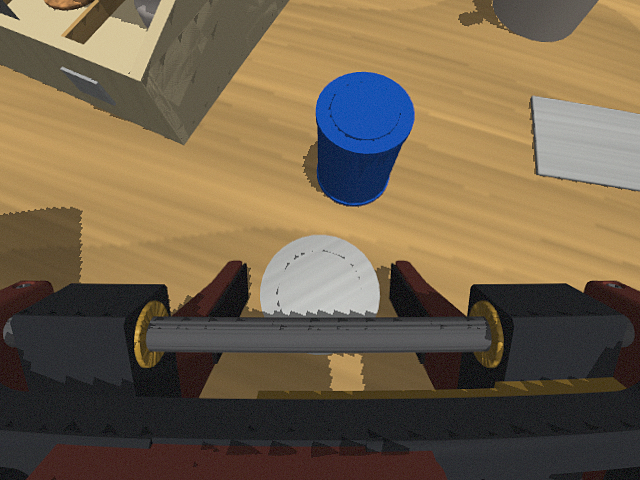

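The tin is centred between the fingers at (320,289), as predicted. I grip and lift.

```bash
python3 -m inch '[[[0,0,0,0,0,0,45],[0,0,0,0,0,0,35],[0,0,0,0,0,0,30],[0,0,0,0,0,0,30],[0,0,0,0,0,0,30],[0,0,0,0,0,0,30],[3,0,-5,0,0,0,30],[10,0.2,-17,0,0,0,30],[22,0.5,-36,0,0,0,30],[35,0.8,-58,0,0,0,30],[48,1.1,-80,0,0,0,30],[60,1.4,-100,0,0,0,30],[67,1.6,-111,0,0,0,30],[67,1.6,-111,0,0,0,30]]]'
python3 - <<'E'
from plan import *
o=status.get_obs();print(o["grasp_force"])
path([(box2w([-60,0,190])+5*D,RT),(box2w([0,0,120])+5*D,RT),(box2w([0,0,54])+5*D,RT)])
E
```

```text
t: 18.35
ee_pos: [363.7, -296.7, 165.2]
orientation: [-2.901, -0.479, -0.821]
ft_force: [-0.2, -0.6, -1.6]
width: 45.7
grasp_force: 30.0
29.996292293071747
[ 1.90803e+02 -2.32693e+02  9.31950e+01  1.00000e-03 -2.00000e-03
 -2.00000e-03] q [-0.2   0.19  2.28  0.98  0.33  0.15] maxstep 0.14 cost 0.0
[ 2.00171e+02 -2.06730e+02  1.81161e+02  1.00000e-03 -2.00000e-03
 -2.00000e-03] q [-0.19  0.42  2.19  1.43  0.27 -0.31] maxstep 0.06 cost 0.0
[ 1.65581e+02 -2.06750e+02  2.37371e+02  1.00000e-03 -2.00000e-03
 -2.00000e-03] q [-0.19  0.58  2.2   2.02  0.29 -0.92] maxstep 0.08 cost 0.0
```

```bash
python3 -m inch '[[[8,-9,4,0,0,0,30],[24,-29,12,0,0,0,30],[44,-54,22,0,0,0,30],[64,-78,31,0,0,0,30],[84,-102,41,0,0,0,30],[104,-127,51,0,0,0,30],[124,-151,61,0,0,0,30],[144,-176,70,0,0,0,30],[164,-200,80,0,0,0,30],[180,-220,88,0,0,0,30],[189,-230,92,0,0,0,30],[190.8,-232.7,93.2,0,0,0,30],[190.8,-232.7,93.2,0,0,0,30],[190.8,-232.7,93.2,0,0,0,30]]]'
python3 - <<'E'
from plan import *
path([(box2w([0,0,120])+5*D,RT),(box2w([0,0,54])+5*D,RT)])
w=optics.get_image("scene");f=w["frame"][:,:,::-1];cv2.imwrite("pics/s6.png",cv2.resize(f[60:360,150:500],None,fx=2,fy=2))
E
```

```text
t: 19.75
ee_pos: [488.0, -7.9, 184.0]
orientation: [-2.899, -0.477, -0.817]
ft_force: [0.0, -0.8, -1.5]
width: 45.6
grasp_force: 30.0
[ 1.1198e+01  2.6961e+01  8.6853e+01 -2.0000e-03  0.0000e+00 -4.0000e-03] q [-0.19  0.42  2.19  1.43  0.27 -0.31] maxstep 0.06 cost 0.0
[-2.32940e+01  2.72080e+01  1.43122e+02 -2.00000e-03  0.00000e+00
 -4.00000e-03] q [-0.19  0.58  2.2   2.02  0.29 -0.92] maxstep 0.08 cost 0.0
```

View pics/s6.png

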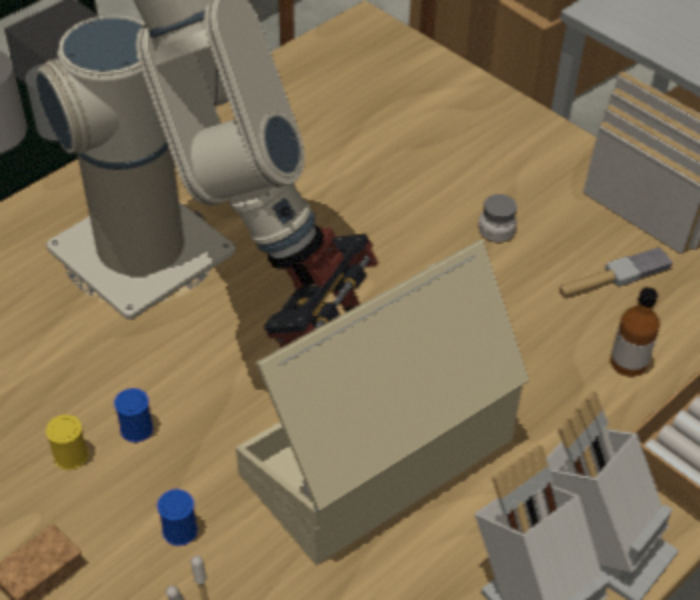

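The view shows the gripper clear of the panel's edge, carrying the tin. I lower it in under the panel, watching the force.

```bash
python3 -m inch '[[[2,4,12,0,0,0,30],[4,10,30,0,0,0,30],[7,18,55,0,0,0,30],[9,24,75,0,0,0,30],[11,27,87,0,0,0,30],[6,27,95,0,0,-0.002,30],[-4,27.1,111,0,0,-0.004,30],[-12,27.1,124,0,0,-0.004,30],[-18,27.1,134,0,0,-0.004,30],[-22,27.2,140,0,0,-0.004,30],[-22,27.2,140,0,0,-0.004,30]]]'
python3 - <<'E'
from plan import *
print(status.get_obs()["ft_force"])
path([(box2w([-2,0,54])+5*D,RT),(box2w([-2,0,50])+5*D,RT)])
E
```

```text
t: 20.9
ee_pos: [548.2, -16.7, 52.6]
orientation: [-2.901, -0.48, -0.816]
ft_force: [0.6, 0.0, -0.9]
width: 45.3
grasp_force: 30.0
[ 0.57125666  0.04859642 -0.86987602]
[-2.447e+00 -1.822e+00  1.905e+00 -1.000e-03  1.000e-03 -2.000e-03] q [-0.19  0.58  2.2   2.03  0.29 -0.93] maxstep 0.01 cost 0.0
[-4.534e+00 -1.815e+00  5.317e+00 -1.000e-03  1.000e-03 -2.000e-03] q [-0.19  0.59  2.2   2.05  0.3  -0.96] maxstep 0.0 cost 0.0
```

```bash
python3 -m inch '[[[-1.5,-1,1.5,0,0,0,30],[-3,-1.8,3,0,0,-0.002,30],[-4.2,-1.8,4.8,0,0,-0.002,30],[-4.6,-1.8,5.4,0,0,-0.002,30],[-4.6,-1.8,5.4,0,0,-0.002,30]]]'
python3 -m inch '[[[-0.3,0,0.4,0,0,0,30],[-0.5,0,0.8,0,0,0,30],[-0.5,0,0.8,0,0,0,30]]]'
```

```text
t: 21.4
ee_pos: [547.5, -14.3, 47.0]
orientation: [-2.899, -0.486, -0.82]
ft_force: [0.0, -0.1, -1.1]
width: 45.4
grasp_force: 30.0
t: 21.7
ee_pos: [547.6, -14.3, 46.2]
orientation: [-2.899, -0.486, -0.821]
ft_force: [-0.9, 0.2, 1.4]
width: 45.3
grasp_force: 30.0
```

Touchdown at the expected height, with about 2.5 N of contact force. I release and back out along the tool axis.

```bash
python3 -m inch '[[[0,0,0,0,0,0,56],[0,0,0,0,0,0,62],[0,0,0,0,0,0,70],[0,0,0,0,0,0,70],[0,0,0,0,0,0,70]]]'
python3 -m inch '[[[0,0,-5,0,0,0,70],[0,0,-15,0,0,0,70],[0,0,-30,0,0,0,70],[0,0,-50,0,0,0,70],[0,0,-75,0,0,0,70],[0,0,-100,0,0,0,70],[0,0,-130,0,0,0,70],[0,0,-155,0,0,0,70],[0,0,-165,0,0,0,70],[0,0,-165,0,0,0,70],[0,0,-165,0,0,0,70]]]'
python3 - <<'E'
from plan import *
o=status.get_obs();w=optics.get_image("wrist");C=cam(w,o);f=w["frame"][:,:,::-1].copy()
for q in([0,0,12],[0,0,74]):
  u=pix(C,[box2w(q)])[0];print(u);cv2.circle(f,tuple(int(v) for v in u),3,(0,0,255),1)
cv2.imwrite("pics/w7.png",f)
E
```

```text
t: 22.2
ee_pos: [547.5, -14.3, 46.0]
orientation: [-2.899, -0.486, -0.82]
ft_force: [0.1, -0.3, -0.3]
width: 61.3
grasp_force: 0.0
t: 23.3
ee_pos: [465.8, -42.6, 186.7]
orientation: [-2.899, -0.486, -0.821]
ft_force: [0.3, 0.0, -0.1]
width: 61.0
grasp_force: 0.0
[318.76555713 234.15116187]
[318.97229695 212.75053576]
```

View pics/w7.png

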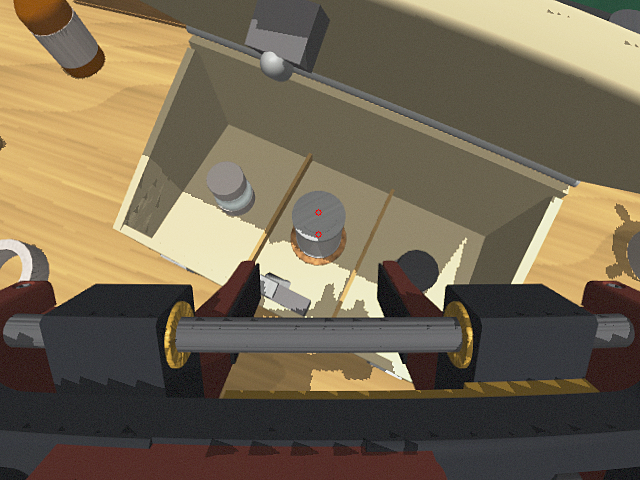

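The tin stands upright on the cork pad, with the pad rim visible around its base at (319,245). Both jars are in place and the gripper is clear. I hand the job in.

```bash
python3 -c "
from workcell import ctrl
print(ctrl.close_job())"
```

```text
the job is handed in; nothing more can be done
None
```

I clicked the panel's latch free and kept the gripper on the panel as it rose to its open stop; the force reading fell near zero in the last few degrees. The bare-metal tin now stands upright on the cork pad, nothing else was touched, and I handed the job in at about 23 s.

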